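Lift the ball dish on its lifter and turn it level towards the trackball

TASK

Take the lifter by its grip tab, slide its flat blade between the foot rails of the ball dish to full depth (grip over the ball, upright just short of the dish's rim) without shoving the dish along, and lift the dish about 9 cm. Keeping the dish level, the ball in its middle and the dish over the place where it stood, turn it the quarter turn that points its spout at the trackball, and finish holding it up there, still and carried by the lifter alone. The ball must never roll out to the rim; touch neither dish nor ball with the robot, and leave the stapler, mug and pen cup alone.

Things in the scene. Friction and masses are not known exactly. Their poses are not given: they have to be found in the camera images.
- dish: White round ceramic dish, 120 mm across, 0.15 to 0.3 kg, loose on the desk pad. Origin: centre of its underside, level with its feet; z up, +x towards its spout. Its hollow is a shallow cone of 8 degrees, lowest in the middle (18 mm up); rim top 34 mm up. At the start the spout points roughly away from the robot, about a quarter turn (within some 30 degrees) from the trackball's direction.
- dish_lip (a point): Tip of the dish's spout: 80 mm along +x from the dish's origin, 26 mm up; the spout is 28 mm wide.
- dish_gap (a point): Middle of the mouth of the gap under the dish, on its -x side (away from the spout), 48 mm from the dish's origin, 6 mm up. Two foot rails along the dish's x (96 mm long, 8 mm wide, centred at y = +-32 mm) leave a gap 56 mm wide and 12 mm high under a flat plate. The blade enters here, moving along the dish's +x; at the other end the spout blocks the lifter's upright.
- ball_center (a point): Centre of the loose grey plastic trackball ball, 34 mm in diameter, 30 to 55 g, resting in the middle of the dish with its centre 35 mm above the dish's origin. It rolls freely.
- ball: The same loose ball; this origin is on its surface and turns as it rolls, so use point ball_center for its place.
- lifter: C-shaped aluminium lifter, loose, 0.18 kg, standing on its flat blade on the robot's side of the dish. Origin: underside of the blade below the grip tab; z up, +x to the blade's tip. Upright at the back: x = -72 to -66 mm, 50 mm wide, 88 mm high; top arm 20 mm wide, x = -72 to +10, z = 80 to 88 mm. At full depth its origin is under the dish's, x axes alike, and the upright 5 mm short of the rim.
- lifter_grip (a point): Centre of the lifter's grip tab, 108 mm above the lifter's origin: 14 mm thick along the lifter's x, 30 mm wide along its y, from 88 to 128 mm up. Best gripped from above with the fingers closing along the lifter's x, so that it cannot pitch.
- lifter_tip (a point): Middle of the blade's tip, 50 mm along +x from the lifter's origin, 2 mm up. The blade is 4 mm thick and 50 mm wide, from x = -72 to +50 mm (the last 15 mm 38 mm wide).
- trackball: Black trackball mouse with its ball taken out, fixed on the pad left or right of the dish (its place and the stapler's are swapped at random), 0.17 to 0.29 m from it. 120 x 84 x 42 mm, with an open grey round socket 52 mm wide on top. Origin: centre of its underside, the point the spout must head for.
- pad: Grey desk pad, fixed, 400 x 680 x 3 mm, on the desk; origin at the centre of its underside, z = 0; its top is 3 mm above the desk. Dish, lifter, trackball and stapler stand on it.
- stapler: Bystander: black stapler, 130 x 36 x 53 mm, on the pad on the other side of the dish from the trackball. Origin under its middle.
- mug: Bystander: blue mug, 80 mm wide, 92 mm high, on the desk to the left. Origin under its middle.
- pencup: Bystander: dark steel pen cup, 72 mm wide, 100 mm high, with pens to 155 mm, on the desk to the right. Origin under its middle.

How it is judged:
On the way, in this order (a step that is already met when the one before it is completed fails the run):
1. the blade lies between the foot rails to full depth, the dish still standing where it stood (within 25 mm) (x of lifter_grip in the frame of dish between -0.015 and 0.015 m and y of lifter_grip in the frame of dish between -0.012 and 0.012 m and angle between the x axis of lifter and the x axis of dish, either way round below 0.15 rad and height (world z) of lifter below 0.02 m and height (world z) of dish below 0.012 m and distance of dish from where it was at the start of the episode below 0.025 m and horizontal distance between ball_center and dish below 0.015 m), for 0.1 s.
2. the dish is lifted clear on the blade, ball in its middle (x of lifter_grip in the frame of dish between -0.015 and 0.015 m and y of lifter_grip in the frame of dish between -0.012 and 0.012 m and angle between the x axis of lifter and the x axis of dish, either way round below 0.15 rad and height (world z) of dish above 0.05 m and contact force between lifter and dish above 0.5 N and horizontal distance between ball_center and dish below 0.015 m), for 0.2 s.
At the end, for the whole second after the job is handed in: Gripper holds the lifter, which alone carries the dish 60-130 mm above the desk, within 150 mm of its start; dish still, level to 0.1 rad; ball within 15 mm of its middle, blade depth within 15 mm; trackball ahead of the spout, within 45 mm of its line; bystanders within 30 mm of their places (x of lifter_grip in the frame of dish between -0.015 and 0.015 m and y of lifter_grip in the frame of dish between -0.012 and 0.012 m and angle between the x axis of lifter and the x axis of dish, either way round below 0.15 rad and height (world z) of dish between 0.06 and 0.13 m and distance of dish from where it was at the start of the episode below 0.15 m and angle between dish's own z axis and vertical below 0.1 rad and horizontal distance between ball_center and dish below 0.015 m and x of trackball in the frame of dish above 0.1 m and y of trackball in the frame of dish between -0.045 and 0.045 m and contact force between the fingers and lifter above 1 N and contact force between lifter and dish above 0.5 N and contact force between each of the arm, the fingers and dish below 0.2 N and linear speed of dish below 0.03 m/s and angular speed of dish below 0.15 rad/s and linear speed of ball below 0.05 m/s and distance of each of stapler, mug, pencup from where it was at the start of the episode below 0.03 m); the arm keeps its last pose, push and grip.
It fails at once if the ball rolls out towards the rim (over 32 mm from the dish's middle) (horizontal distance between ball_center and dish above 0.032 m).
It fails at once if the robot touches dish or ball (contact force between any of the fingers, the arm and dish above 0.5 N or contact force between any of the fingers, the arm and ball above 0.5 N).
It fails at once if a bystander is disturbed (moved over 30 mm) (distance of any of stapler, mug, pencup from where it was at the start of the episode above 0.03 m).
It also fails if it takes over 67 s, if anything falls off the work surface, if the arm or the gripper's body presses on something with over 40 N, if the wrist force passes 120 N, or if a joint passes its speed limit or range.

ROBOT

A 6-joint arm with a two-finger parallel gripper is mounted at the origin on the work surface. World frame = base frame: x ahead of the robot, y to its left, z up, the work surface at z = 0. Lengths are in m, angles in rad, forces in N, time in s.
With the tool pointing down it reaches from about 0.35 to 0.975 m from the base axis. Payload 4.9 kg.
Tool frame: the origin (TCP) lies on the centre line of the jaws, within the pads' length; the fingertips stand 22 mm ahead of it and the grasp point (between the pads) lies 3 mm ahead of it (manip.tcp_to_tips is the distance from the TCP to the fingertips, in m); z points along the fingers, x is the direction in which the jaws open and shut, and the axes are right-handed (so a half turn about z gives the same grasp; the last joint's range is limited). The gripper opens to 85 mm and grips with 20 to 120 N. Pads are 22 mm wide; open, the fingers measure 114 mm over their backs; the gripper's body (76 mm by 85 mm) begins 54 mm behind the grasp point. The pads swing forward as they close: fully open they stand 13 mm farther back than shut.
Start: joints at [1.136, 0.053, 1.613, -0, 1.476, -0.119], TCP at [0.194, 0.594, 0.253] pointing down, gripper open.
Joint ranges: [-3.01, 3.01], [-1.01, 2.22], [0.06, 2.58], [-1.02, 4.17], [0.09, 2.62], [-3.14, 3.14]. Speed limits (rad/s): [2.57, 2.57, 3.14, 3.14, 3.14, 3.14].

INTERFACE

Orientations are given as a unit quaternion [w, x, y, z].
In Python, from plant import manip gives the robot as it stands.
- The arm moves only by the shell command python3 -m pendant 'ROWS'. ROWS is a JSON object of lists of equal length, an entry for each row: "linear": the shift along the tool's x, y, z in cm, a list of three; "rotation": the turn, a rotation vector about the tool's x, y, z in degrees, a list of three; "grip": the closure, from 0 (fully open) to 1 (shut). A call has exactly 10 rows; each row is the pose to reach, as a shift and turn from the pose commanded when the call began, along the tool's axes at that moment; what a row does not reach only later rows make up. A row lasts 1/12 s, in which the tool goes at most 41.7 mm and 7.16 degrees, less where a joint would pass 70% of its speed; a pose out of reach is approached as far as the arm can. A call with a gripper value outside its range is refused whole. The fingers move at their own pace and stop on an object; the grip force is fixed at half the most. Time passes only in rows, so rows that repeat a pose let the fingers close, or fill a call up. It gives the time, the measured TCP pose, the force and the opening at its end, in the units of the state.
- manip.state(): the state, without advancing time (a new reading comes with each control period).
- manip.grab_frame(name): name is "scene" or "top"; returns the picture (420x560x3 uint8, red, green, blue); there is no depth.
- manip.calibration(name): a dict with "fx", "fy", "cx", "cy" (pixels), "cam_to_world" (4x4, takes a point from camera to world coordinates). Camera axes: x right, y up, looking along -z (the intrinsics and any distortion apply to the point x, -y, -z); pixel columns grow to the right and rows downward; lengths in m; the calibration is good to about 2 mm. A picture is of the moment at which its call begins. calibration takes no time and is no camera call.
- manip.job_done(): hands the job in, once; it reports no verdict.
The state is a dict: "time": time; "joint_pos": joint angles; "joint_vel": joint speeds; "joint_efforts": joint torques, N m; "tool_pos": TCP position; "tool_rot": TCP orientation; "contact_force": force on the tool from outside, world axes, zero at the start; "ft_torque": the same for the moment, N m; "gripper_width": opening from 0.0 (shut) to 1.0 (fully open).
Only numpy, scipy, OpenCV 4.12 (cv2) and the standard library are available. Lean on these libraries where they do the work, as an engineer would, in place of code of your own. Each camera call takes 0.05 s, during which the arm holds its last target. There are 200 camera calls.

## Working session

There is one attempt and no reset: what is moved stays moved. The work goes in short steps, Python scripts to look and compute and a shell command to move; the robot and the scene stay as the last step left them, time stands still between calls to the robot, and variables do not carry over. Pictures are saved under pics/ and viewed, about 8 in all and at most 12, crops included, and the job is handed in when it is done.

```bash
mkdir -p pics; python3 - <<'E'
from plant import manip
import cv2
for n in("scene","top"):
    f=manip.grab_frame(n); cv2.imwrite(f"pics/{n}0.png",cv2.resize(f[:,:,::-1],None,fx=1.42,fy=1.42,interpolation=cv2.INTER_CUBIC))
    print(n,manip.calibration(n))
print(manip.state())
E
```

```text
scene {'fx': 462.7921680013433, 'fy': 462.7921680013433, 'cx': 274.126703402589, 'cy': 206.29485024401754, 'cam_to_world': array([[-0.83577068, -0.36538392,  0.40985602,  1.1024614 ],
       [ 0.54902757, -0.54592968,  0.63287401,  0.82830904],
       [-0.00748942,  0.7539598 ,  0.65687786,  0.96358824],
       [ 0.        ,  0.        ,  0.        ,  1.        ]])}
top {'fx': 419.90643338165535, 'fy': 419.90643338165535, 'cx': 285.02020509056575, 'cy': 208.68078046835234, 'cam_to_world': array([[-0.01237676,  0.99196613, -0.12589682,  0.38957038],
       [-0.99976337, -0.01452885, -0.0161902 , -0.03059049],
       [-0.01788927,  0.12566664,  0.99191122,  1.48109332],
       [ 0.        ,  0.        ,  0.        ,  1.        ]])}
{'time': 0.1, 'joint_pos': array([ 1.13598468e+00,  5.32670486e-02,  1.61412333e+00,  3.51285148e-05,
        1.47598481e+00, -1.18985924e-01]), 'joint_vel': array([-0.0004357 , -0.00128968, -0.00457225, -0.00099691,  0.00053364,
       -0.00034936]), 'joint_efforts': array([ 3.13040482e-04, -3.94905603e+01, -3.71361780e+01, -1.29383898e-04,
        3.93668481e-03,  8.91059301e-06]), 'tool_pos': array([0.19389445, 0.59363238, 0.2522206 ]), 'tool_rot': array([ 4.18657467e-04,  8.09507137e-01,  5.87109360e-01, -7.87013994e-04]), 'contact_force': array([ 0.16526625,  0.06149957, -0.85965281]), 'ft_torque': array([-0.02414346, -0.00700565,  0.00238184]), 'gripper_width': 1.0024687441369784}
```

View pics/top0.png

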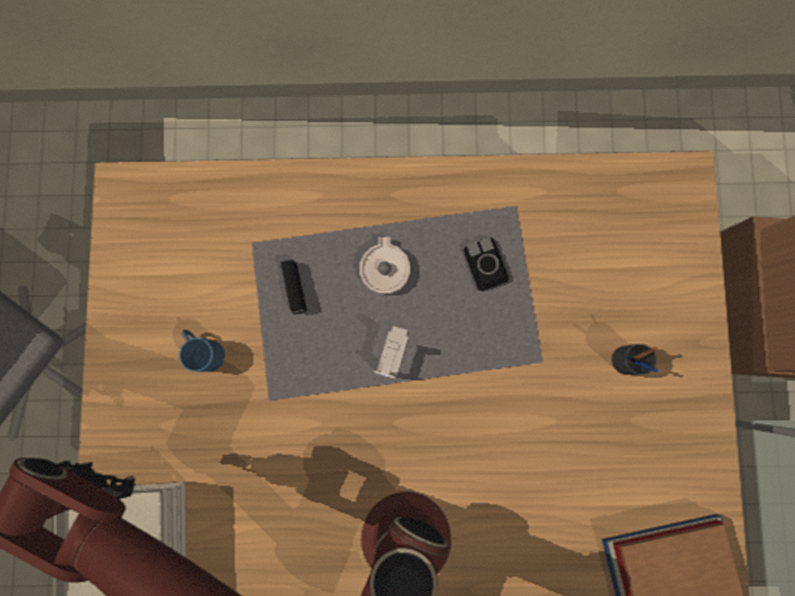

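View pics/scene0.png

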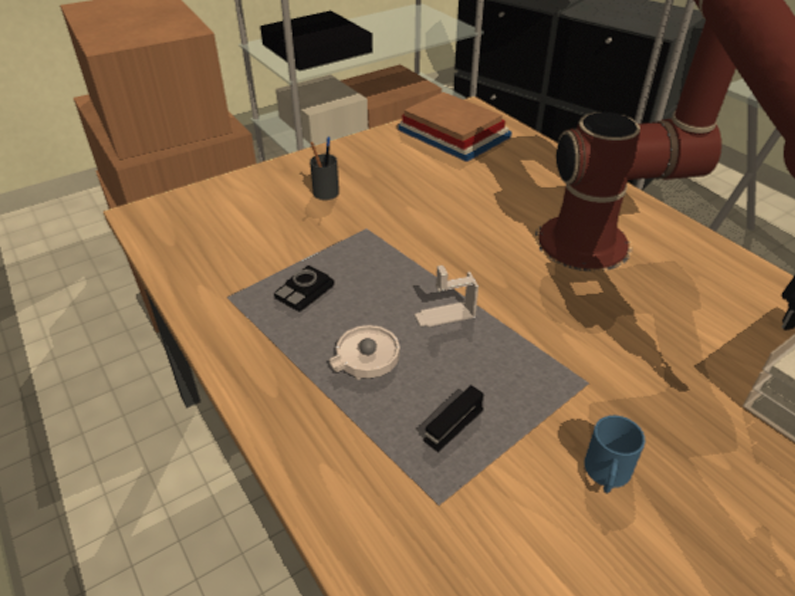

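The overview shows the dish at top-image pixel (385,268), with its spout up and slightly left. The lifter is at (393,352), the trackball at (487,264) on the right, and the stapler on the left. Next I'll enlarge both views.

```bash
cat > h.py <<'E'
from plant import manip
import cv2, numpy as np
def crop(n,u0,v0,w,h,s,out):
    f=manip.grab_frame(n)[v0:v0+h,u0:u0+w,::-1]
    cv2.imwrite("pics/"+out,cv2.resize(f,None,fx=s,fy=s,interpolation=cv2.INTER_CUBIC))
def at(n,u,v,z):
    c=manip.calibration(n);M=c["cam_to_world"]
    d=M[:3,:3]@np.array([(u-c["cx"])/c["fx"],-(v-c["cy"])/c["fy"],-1]);o=M[:3,3]
    return (o+d*(z-o[2])/d[2])[:2]
def proj(n,P):
    c=manip.calibration(n);M=c["cam_to_world"];p=M[:3,:3].T@(np.asarray(P)-M[:3,3])
    return np.array([c["cx"]+c["fx"]*p[0]/-p[2],c["cy"]-c["fy"]*p[1]/-p[2]])
E
python3 -c "
from h import *
crop('top',240,155,130,120,5,'t1.png')
crop('scene',185,170,160,105,5,'s1.png')"
```

```text
(no output)
```

View pics/t1.png

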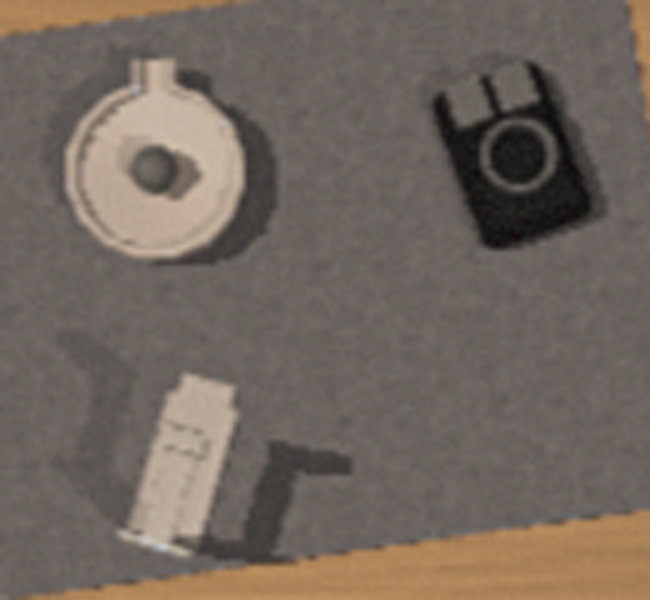

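View pics/s1.png

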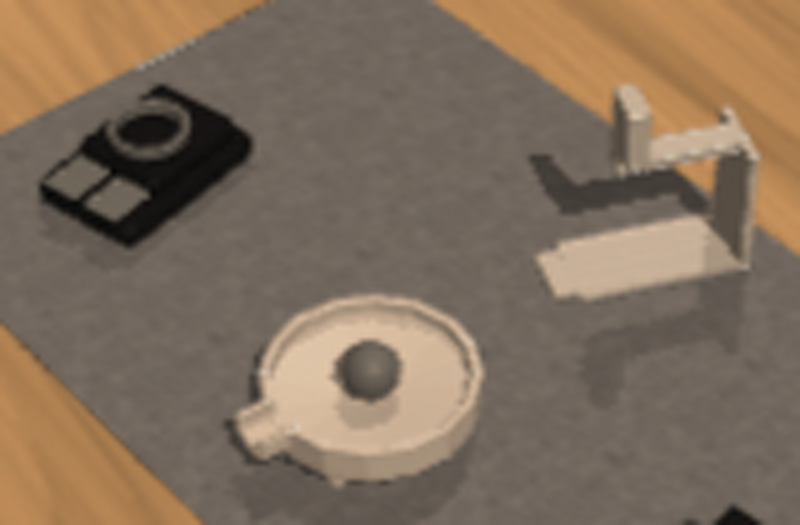

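```bash
cat > fit1.py <<'E'
from h import *
from scipy.optimize import least_squares
T=lambda x,y:("top",x/5+240,y/5+155)
S=lambda x,y:("scene",x/5+185,y/5+170)
def fit(obs,p0,z0=.003):
    def r(p,full=0):
        c,s=np.cos(p[2]),np.sin(p[2]);o=[]
        for (n,u,v),(x,y,z) in obs:
            o.append(proj(n,[p[0]+c*x-s*y,p[1]+s*x+c*y,z0+z])-[u,v])
        return np.array(o) if full else np.ravel(o)
    q=least_squares(r,p0,loss="soft_l1");print(q.x[:2].round(4),np.degrees(q.x[2]).round(2));print(r(q.x,1).round(1).tolist());return q.x
if __name__=="__main__":
    m=.001
    L=[(T(184,374),(.05,.019,.004)),(T(238,385),(.05,-.019,.004)),(T(118,533),(-.072,.025,.088)),(T(192,556),(-.072,-.025,.088)),
     (S(537,258),(.05,-.019,.004)),(S(557,298),(.05,.019,.004)),(S(757,157),(-.072,.025,.088)),(S(727,110),(-.072,-.025,.088)),(S(748,268),(-.066,.025,.0))]
    fit(L,[.45,0,0.])
    D=[(T(155.5,170),(0,0,.034)),(T(155,169),(0,0,.035)),(T(131,60),(.08,.014,.026)),(T(175,60),(.08,-.014,.026)),(S(370,371),(0,0,.035)),(S(235,412),(.08,-.014,.026)),(S(262,458),(.08,.014,.026))]
    d=fit(D,[.6,0,0.])
    t=fit([(T(518,155),(0,0,.042)),(S(148,128),(0,0,.042))],[.6,-.2,0])
    v=t[:2]-d[:2];print(np.hypot(*v),np.degrees(np.arctan2(v[1],v[0])))
E
python3 fit1.py
```

```text
[0.4528 0.0227] -16.88
[[-0.9, -1.1], [-1.3, -0.3], [-0.9, 0.2], [-1.1, -0.2], [-0.4, -1.6], [-0.4, -1.3], [0.7, -1.1], [0.4, -2.0], [-1.7, -0.8]]
[0.6438 0.0419] 0.36
[[-0.4, -0.3], [-0.3, -0.1], [0.4, -0.1], [-0.5, -0.3], [0.3, -1.8], [0.1, 0.9], [-0.2, -2.0]]
[ 0.6505 -0.2095] 0.0
[[-0.4, -0.7], [0.2, -1.8]]
0.2515692484727095 -88.47928258251817
```

```bash
cat > d.py <<'E'
import sys,numpy as np
from h import manip
from scipy.spatial.transform import Rotation as R
# usage: d.py x y z yaw_deg  -> shift (cm, tool axes) and rotvec (deg)
def delta(x,y,z,yaw):
    s=manip.state();q=s["tool_rot"];r=R.from_quat(np.r_[q[1:],q[0]])
    c,si=np.cos(np.radians(yaw)),np.sin(np.radians(yaw))
    g=R.from_matrix(np.array([[c,si,0],[si,-c,0],[0,0,-1]]))
    X=r.as_matrix()[:,0]
    print("t",s["time"],"pos",s["tool_pos"].round(4),"yaw",np.degrees(np.arctan2(X[1],X[0])).round(2),"w",round(s["gripper_width"],3),"F",s["contact_force"].round(2))
    print("lin cm",(r.inv().apply(np.array([x,y,z])-s["tool_pos"])*100).round(2),"rot",(r.inv()*g).as_rotvec(degrees=True).round(2))
if __name__=="__main__": delta(*map(float,sys.argv[1:]))
E
python3 -m pendant '{"linear":[[-2.65,2.45,0],[-5.3,4.9,0],[-7.95,7.35,0],[-10.6,9.8,0],[-13.25,12.25,0],[-15.9,14.7,0],[-18.55,17.15,0],[-21.2,19.6,0],[-23.85,22.05,0],[-26.5,24.5,0]],"rotation":[[0,0,6],[0,0,12],[0,0,18],[0,0,24],[0,0,30],[0,0,36],[0,0,42],[0,0,48],[0,0,54],[0,0,60]],"grip":[0,0,0,0,0,0,0,0,0,0]}'; python3 d.py .453 .023 .22 -16.9; python3 -c "from h import manip;print(manip.tcp_to_tips)"
```

```text
time: 1.03
tool_pos: [0.3449, 0.2645, 0.2532]
tool_rot: [-0.0, 0.995, 0.101, 0.0]
contact_force: [0.6, 0.7, -0.2]
gripper_width: 1.004
t 1.0333 pos [0.3449 0.2645 0.2532] yaw 11.64 w 1.004 F [ 0.56  0.67 -0.19]
lin cm [ 5.72 25.83  3.32] rot [-1.000e-02 -2.000e-02  2.854e+01]
0.022
```

```bash
python3 -m pendant '{"linear":[[0.8,3.7,0.4],[1.6,7.4,0.8],[2.5,11.1,1.3],[3.3,14.8,1.8],[4.1,18.5,2.3],[4.9,22,2.8],[5.4,24.3,3.1],[5.7,25.8,3.3],[5.7,25.8,3.3],[5.7,25.8,3.3]],"rotation":[[0,0,4],[0,0,8],[0,0,12],[0,0,16],[0,0,20],[0,0,24],[0,0,27],[0,0,28.5],[0,0,28.5],[0,0,28.5]],"grip":[0,0,0,0,0,0,0,0,0,0]}'; python3 d.py .453 .023 .125 -16.9; python3 -c "
from h import *
crop('scene',265,110,120,95,6,'s2.png')"
```

```text
time: 1.87
tool_pos: [0.4535, 0.025, 0.22]
tool_rot: [-0.0, 0.989, -0.145, -0.001]
contact_force: [-0.5, -0.3, -0.6]
gripper_width: 1.005
t 1.8667 pos [0.4535 0.025  0.22  ] yaw -16.67 w 1.005 F [-0.51 -0.27 -0.57]
lin cm [0.02 0.21 9.5 ] rot [-0.01  0.06  0.23]
```

View pics/s2.png

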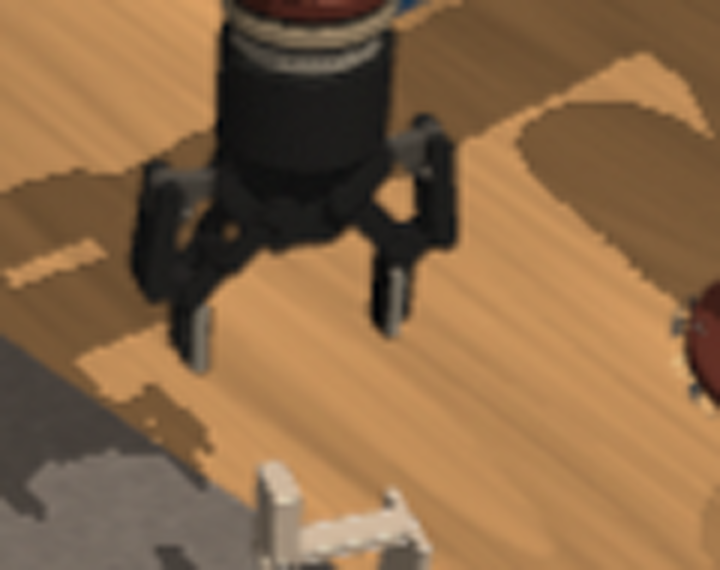

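The jaws straddle the tab along the lifter's x: fingertips at crop (200,365) and (390,330), tab at (280,480). I'll descend and close.

```bash
python3 -m pendant '{"linear":[[0,0.1,1.5],[0,0.2,3],[0,0.2,4.5],[0,0.2,6],[0,0.2,7.2],[0,0.2,8.2],[0,0.2,9],[0,0.2,9.5],[0,0.2,9.5],[0,0.2,9.5]],"rotation":[[0,0,0.2],[0,0,0.2],[0,0,0.2],[0,0,0.2],[0,0,0.2],[0,0,0.2],[0,0,0.2],[0,0,0.2],[0,0,0.2],[0,0,0.2]],"grip":[0,0,0,0,0,0,0,0,0,0]}'; python3 d.py .453 .023 .125 -16.9; python3 -c "
from h import *
crop('scene',265,150,120,95,6,'s3.png')
crop('top',240,155,130,120,5,'t3.png')"
```

```text
time: 2.75
tool_pos: [0.4533, 0.0236, 0.1255]
tool_rot: [-0.0, 0.989, -0.146, 0.0]
contact_force: [0.3, -0.4, 0.4]
gripper_width: 1.0
t 2.75 pos [0.4533 0.0236 0.1255] yaw -16.78 w 1.0 F [ 0.28 -0.36  0.38]
lin cm [-0.01  0.06  0.05] rot [-0.01 -0.02  0.12]
```

View pics/s3.png

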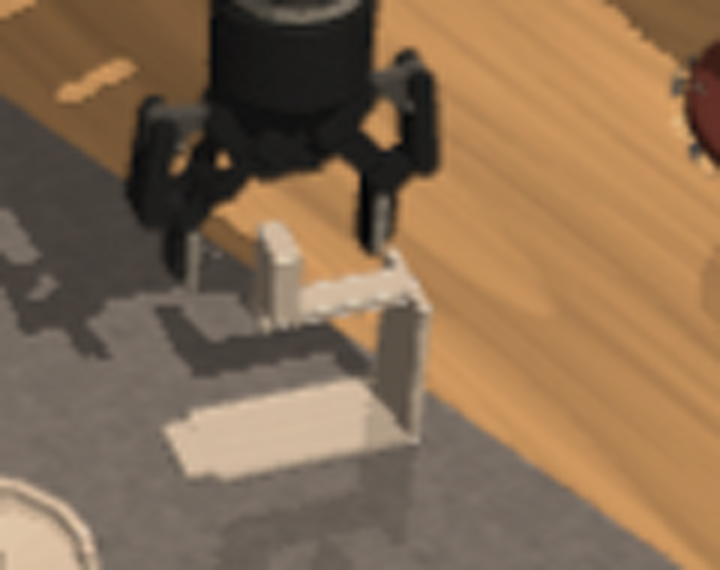

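```bash
python3 -c "
from h import *
a=np.radians(-16.8)
for z in(.09,.1035,.1165):
  for s in(.045,-.045):
    p=proj('scene',[.4533+s*np.cos(a),.0236+s*np.sin(a),z]);print(z,s,((p-[265,150])*6).round())
print(((proj('scene',[.453,.023,.131])-[265,150])*6).round())"
```

```text
0.09 0.045 [188. 319.]
0.09 -0.045 [362. 284.]
0.1035 0.045 [188. 297.]
0.1035 -0.045 [364. 262.]
0.1165 0.045 [189. 276.]
0.1165 -0.045 [366. 242.]
[279. 234.]
```

Open fingertips sit at about z 0.11, so they keep roughly 9 mm of clearance to the top arm once closed. Closing now.

```bash
python3 -m pendant '{"linear":[[0,0,0],[0,0,0],[0,0,0],[0,0,0],[0,0,0],[0,0,0],[0,0,0],[0,0,0],[0,0,0],[0,0,0]],"rotation":[[0,0,0],[0,0,0],[0,0,0],[0,0,0],[0,0,0],[0,0,0],[0,0,0],[0,0,0],[0,0,0],[0,0,0]],"grip":[0.3,0.5,0.6,0.7,0.8,0.9,1,1,1,1]}';python3 -m pendant '{"linear":[[0,0,0],[0,0,0],[0,0,0],[0,0,0],[0,0,-0.1],[0,0,-0.2],[0,0,-0.3],[0,0,-0.3],[0,0,-0.3],[0,0,-0.3]],"rotation":[[0,0,0],[0,0,0],[0,0,0],[0,0,0],[0,0,0],[0,0,0],[0,0,0],[0,0,0],[0,0,0],[0,0,0]],"grip":[1,1,1,1,1,1,1,1,1,1]}'; python3 d.py .453 .023 .125 -16.9; python3 -c "
from h import *
crop('scene',185,170,160,105,5,'s4.png')
crop('top',240,155,130,120,5,'t4.png')"
```

```text
time: 3.68
tool_pos: [0.4533, 0.0235, 0.1255]
tool_rot: [-0.0, 0.989, -0.146, 0.0]
contact_force: [0.8, 0.9, 1.1]
gripper_width: 0.152
time: 4.52
tool_pos: [0.4529, 0.0235, 0.1281]
tool_rot: [0.0, 0.989, -0.146, -0.0]
contact_force: [-0.9, 0.7, -1.9]
gripper_width: 0.155
t 4.5167 pos [0.4529 0.0235 0.1281] yaw -16.8 w 0.155 F [-0.85  0.66 -1.95]
lin cm [0.02 0.04 0.31] rot [0.01 0.03 0.1 ]
```

View pics/s4.png

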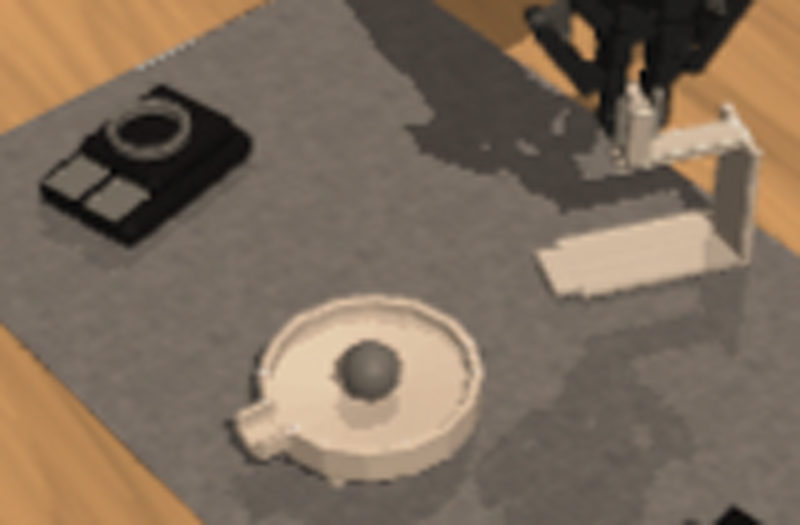

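```bash
python3 d.py .517 .041 .128 0.4
```

```text
t 4.6167 pos [0.453  0.0235 0.1282] yaw -16.79 w 0.157 F [ 0.55 -0.09 -1.96]
lin cm [ 5.62 -3.53  0.01] rot [  0.     0.02 -17.19]
```

```bash
python3 -m pendant '{"linear":[[0.5,-0.3,0],[1.2,-0.8,0],[2,-1.3,0],[2.8,-1.8,0],[3.6,-2.3,0],[4.4,-2.8,0],[5,-3.2,0],[5.4,-3.4,0],[5.6,-3.5,0],[5.6,-3.5,0]],"rotation":[[0,0,-1.5],[0,0,-4],[0,0,-6.5],[0,0,-9],[0,0,-11.5],[0,0,-14],[0,0,-15.7],[0,0,-16.7],[0,0,-17.2],[0,0,-17.2]],"grip":[1,1,1,1,1,1,1,1,1,1]}'; python3 d.py .517 .041 .128 0.4; python3 -c "
from h import *
crop('scene',215,205,110,80,7,'s5.png')
crop('top',240,155,100,95,6,'t5.png')"
```

```text
time: 5.45
tool_pos: [0.5171, 0.0409, 0.1283]
tool_rot: [0.0, 1.0, 0.004, -0.0]
contact_force: [0.3, -0.7, -1.4]
gripper_width: 0.152
t 5.45 pos [0.5171 0.0409 0.1283] yaw 0.43 w 0.152 F [ 0.34 -0.67 -1.36]
lin cm [-0.01 -0.01  0.03] rot [0.   0.01 0.03]
```

View pics/s5.png

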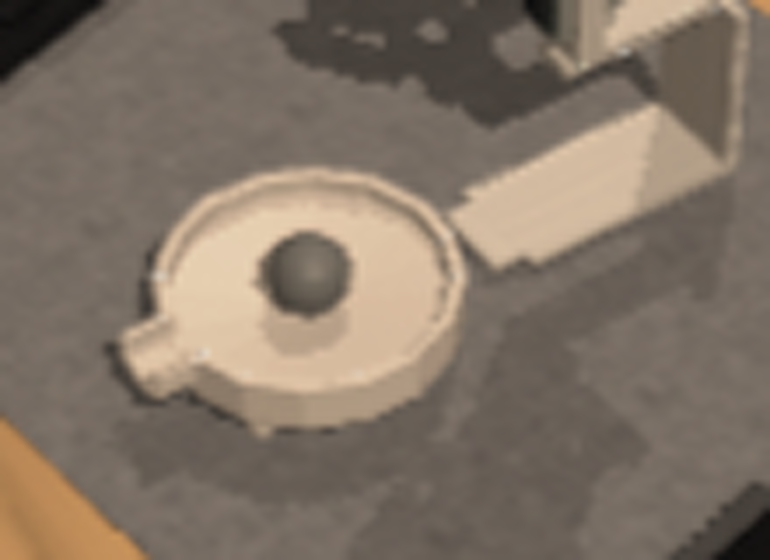

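View pics/t5.png

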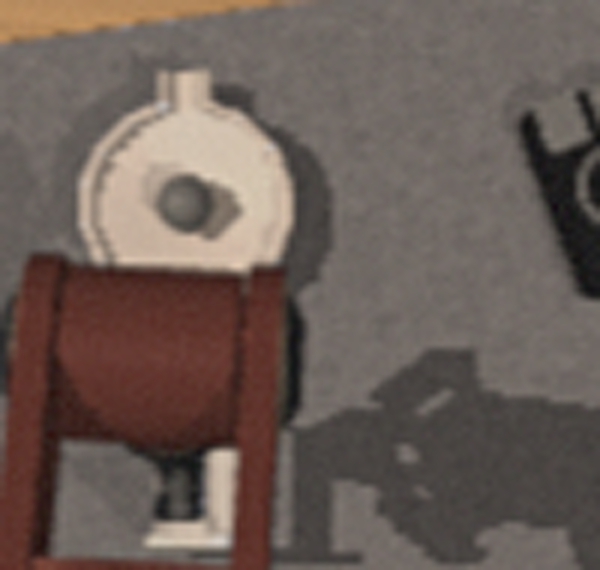

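```bash
cat > fit2.py <<'E'
from fit1 import fit
from h import *
S=lambda x,y:("scene",x/7+215,y/7+205)
Tt=lambda x,y:("top",x/6+240,y/6+155)
fit([(S(450,213),(.05,-.019,.004)),(S(497,270),(.05,.019,.004)),(S(540,265),(.035,.025,.004)),(S(730,170),(-.072,.025,.0)),(S(745,10),(-.072,.025,.088))],[.517,.041,0],.0058)
D=[(S(307,273),(0,0,.035)),(S(120,345),(.08,-.014,.026)),(S(152,398),(.08,.014,.026))]
fit(D,[.643,.042,0])
fit([(Tt(186.5,202),(0,0,.034)),(Tt(186,201),(0,0,.035)),(Tt(158,70),(.08,.014,.026)),(Tt(212,70),(.08,-.014,.026))],[.643,.042,0])
fit([(Tt(144,547),(-.072,.025,.088))]*1,[.517,.041,0])
print(proj('scene',[.5171,.0409,0.1]))
E
python3 fit2.py
```

```text
[0.5192 0.0442] 2.2
[[-0.9, 0.7], [0.1, 0.1], [-0.6, -0.1], [0.9, -0.7], [0.5, -0.1]]
[0.6476 0.047 ] -0.08
[[0.3, 0.0], [-0.4, 0.6], [0.1, -0.6]]
[0.6442 0.0409] 0.27
[[-0.0, -0.1], [0.0, 0.1], [0.6, 0.1], [-0.5, -0.1]]
[0.5142 0.0381] 0.02
[[-0.0, -0.0]]
[296.5965283  208.90361631]
```

```bash
python3 -m pendant '{"linear":[[0.1,-0.1,0],[0.3,-0.2,0],[0.8,-0.2,0],[1.4,-0.2,0],[2,-0.2,0],[2.6,-0.2,0],[3.2,-0.2,0],[3.7,-0.2,0],[4,-0.2,0],[4,-0.2,0]],"rotation":[[0,0,0],[0,0,0],[0,0,0],[0,0,0],[0,0,0],[0,0,0],[0,0,0],[0,0,0],[0,0,0],[0,0,0]],"grip":[1,1,1,1,1,1,1,1,1,1]}'; python3 d.py .642 .043 .128 0.4; python3 -c "
from h import *
crop('scene',215,205,110,80,7,'s6.png')"
```

```text
time: 6.38
tool_pos: [0.5575, 0.043, 0.1283]
tool_rot: [0.0, 1.0, 0.004, 0.0]
contact_force: [-1.2, -0.4, -1.4]
gripper_width: 0.15
t 6.3833 pos [0.5575 0.043  0.1283] yaw 0.4 w 0.15 F [-1.2 -0.4 -1.4]
lin cm [8.45 0.06 0.04] rot [ 0.   -0.01  0.  ]
```

View pics/s6.png

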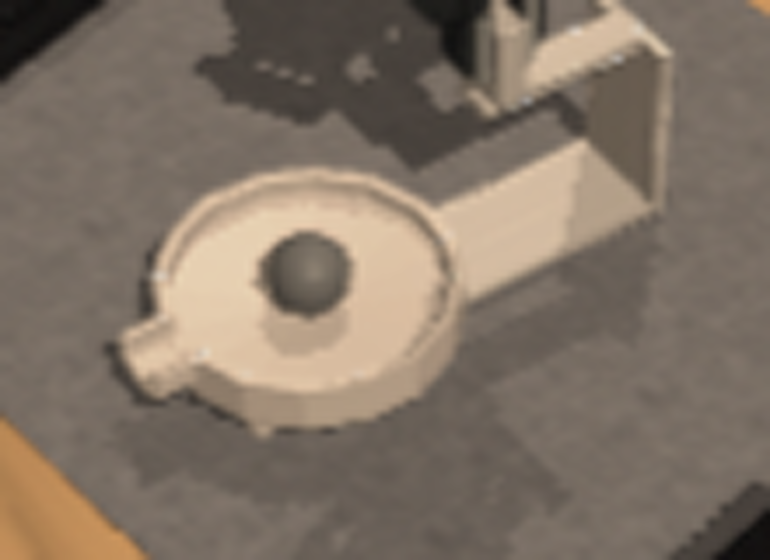

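The tip has entered the mouth. The dish hasn't moved: ball still at (307,273), spout at (120–158, 345–395). I'll continue slowly and track the dish in code, since I've viewed 10 pictures.

```bash
cat > trk.py <<'E'
from h import *
# shift of spout patch and ball patch vs. the s5 picture (native scene pixels ~2.3 mm)
ref=cv2.imread("pics/s5.png");f=manip.grab_frame("scene")[:,:,::-1]
c=cv2.resize(f[205:285,215:325],None,fx=7,fy=7,interpolation=cv2.INTER_CUBIC)
for nm,(x,y,w,h) in dict(spout=(100,300,120,120),ball=(250,220,115,110)).items():
    r=cv2.matchTemplate(c,ref[y:y+h,x:x+w],cv2.TM_CCOEFF_NORMED);_,m,_,p=cv2.minMaxLoc(r)
    print(nm,"shift px",(p[0]-x)/7,(p[1]-y)/7,"score",round(m,3))
E
python3 -m pendant '{"linear":[[0.2,0,0],[0.6,0,0],[1.1,0,0],[1.6,0,0],[2.1,0,0],[2.6,0,0],[3.1,0,0],[3.6,0,0],[4,0,0],[4,0,0]],"rotation":[[0,0,0],[0,0,0],[0,0,0],[0,0,0],[0,0,0],[0,0,0],[0,0,0],[0,0,0],[0,0,0],[0,0,0]],"grip":[1,1,1,1,1,1,1,1,1,1]}'; python3 trk.py; python3 d.py .642 .043 .128 0.4
```

```text
time: 7.27
tool_pos: [0.5977, 0.0433, 0.1284]
tool_rot: [0.0, 1.0, 0.004, 0.0]
contact_force: [-0.0, -0.2, -1.3]
gripper_width: 0.152
spout shift px 0.0 0.0 score 1.0
ball shift px 0.0 0.0 score 1.0
t 7.3167 pos [0.5972 0.0434 0.1283] yaw 0.41 w 0.157 F [ 0.51  0.14 -2.03]
lin cm [4.48 0.07 0.03] rot [0.   0.   0.01]
```

```bash
python3 -m pendant '{"linear":[[0.2,0,0],[0.6,0,0],[1.1,0,0],[1.6,0,0],[2.1,0,0],[2.6,0,0],[3.1,0,0],[3.6,0,0],[4,0,0],[4.4,0,0]],"rotation":[[0,0,0],[0,0,0],[0,0,0],[0,0,0],[0,0,0],[0,0,0],[0,0,0],[0,0,0],[0,0,0],[0,0,0]],"grip":[1,1,1,1,1,1,1,1,1,1]}'; python3 trk.py; python3 d.py .642 .043 .128 0.4;python3 -c "
from h import *
crop('scene',215,195,110,80,7,'s7.png')"
```

```text
time: 8.15
tool_pos: [0.6413, 0.0437, 0.1282]
tool_rot: [0.0, 1.0, 0.004, -0.0]
contact_force: [0.5, 0.4, -1.8]
gripper_width: 0.154
spout shift px 0.0 0.0 score 1.0
ball shift px 0.0 0.14285714285714285 score 0.962
t 8.2 pos [0.6419 0.0436 0.1284] yaw 0.4 w 0.154 F [-0.09 -0.07 -1.92]
lin cm [0.01 0.06 0.04] rot [ 0.   -0.04  0.  ]
```

View pics/s7.png

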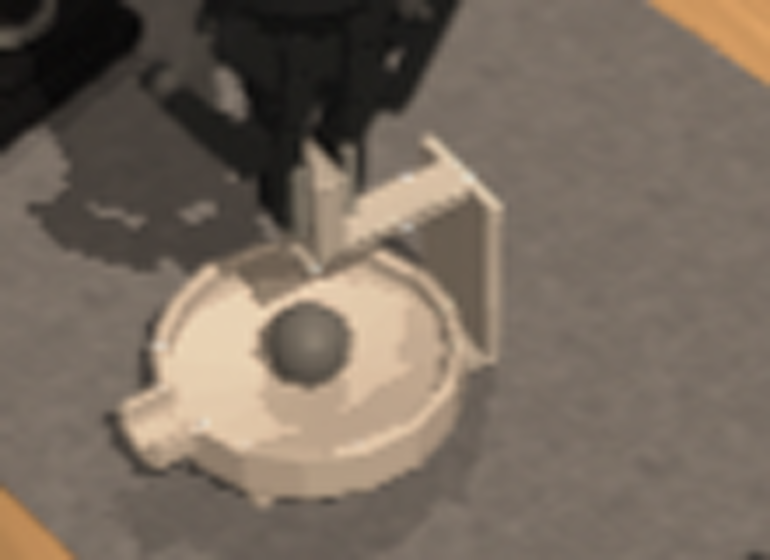

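The upright is just short of the rim, the grip is over the ball, and the dish hasn't moved. Lifting gently.

```bash
python3 -m pendant '{"linear":[[0,0,-0.1],[0,0,-0.2],[0,0,-0.3],[0,0,-0.4],[0,0,-0.5],[0,0,-0.6],[0,0,-0.7],[0,0,-0.9],[0,0,-1.1],[0,0,-1.3]],"rotation":[[0,0,0],[0,0,0],[0,0,0],[0,0,0],[0,0,0],[0,0,0],[0,0,0],[0,0,0],[0,0,0],[0,0,0]],"grip":[1,1,1,1,1,1,1,1,1,1]}'
python3 -m pendant '{"linear":[[0,0,-0.2],[0,0,-0.5],[0,0,-0.8],[0,0,-1.2],[0,0,-1.6],[0,0,-2],[0,0,-2.4],[0,0,-2.8],[0,0,-3.2],[0,0,-3.6]],"rotation":[[0,0,0],[0,0,0],[0,0,0],[0,0,0],[0,0,0],[0,0,0],[0,0,0],[0,0,0],[0,0,0],[0,0,0]],"grip":[1,1,1,1,1,1,1,1,1,1]}'
python3 -m pendant '{"linear":[[0,0,-0.4],[0,0,-0.8],[0,0,-1.2],[0,0,-1.6],[0,0,-2],[0,0,-2.4],[0,0,-2.8],[0,0,-3.2],[0,0,-3.5],[0,0,-3.7]],"rotation":[[0,0,0],[0,0,0],[0,0,0],[0,0,0],[0,0,0],[0,0,0],[0,0,0],[0,0,0],[0,0,0],[0,0,0]],"grip":[1,1,1,1,1,1,1,1,1,1]}'
python3 -m pendant '{"linear":[[0,0,-0.1],[0,0,-0.2],[0,0,-0.2],[0,0,-0.2],[0,0,-0.2],[0,0,-0.2],[0,0,-0.2],[0,0,-0.2],[0,0,-0.2],[0,0,-0.2]],"rotation":[[0,0,0],[0,0,0],[0,0,0],[0,0,0],[0,0,0],[0,0,0],[0,0,0],[0,0,0],[0,0,0],[0,0,0]],"grip":[1,1,1,1,1,1,1,1,1,1]}'
python3 d.py .642 .043 .216 -88.5
python3 - <<'E'
from h import *
# ball-vs-dish tracking: dark grey ball seen in scene crop; expected pixel for a ball at the dish middle
import numpy as np
p=proj('scene',[.6445,.043,.1215]);print("expected",p)
f=manip.grab_frame('scene');x,y=p.astype(int)
cv2.imwrite("pics/s8.png",cv2.resize(f[y-45:y+45,x-55:x+55,::-1],None,fx=7,fy=7,interpolation=cv2.INTER_CUBIC))
g=f[y-25:y+25,x-25:x+25].astype(int);m=(g.sum(2)<330)&(np.ptp(g,axis=2)<12)
n,l,s,c=cv2.connectedComponentsWithStats(m.astype(np.uint8))
for i in range(1,n):
    if s[i,4]>30:print(s[i],c[i]+[x-25,y-25])
E
```

```text
time: 9.08
tool_pos: [0.6406, 0.0437, 0.1412]
tool_rot: [-0.0, 1.0, 0.004, -0.0]
contact_force: [0.3, -0.5, -3.9]
gripper_width: 0.15
time: 9.92
tool_pos: [0.6408, 0.0437, 0.1777]
tool_rot: [0.0, 1.0, 0.004, 0.0]
contact_force: [0.1, -0.5, -3.7]
gripper_width: 0.155
time: 10.75
tool_pos: [0.641, 0.0437, 0.215]
tool_rot: [0.0, 1.0, 0.004, 0.0]
contact_force: [0.5, -0.1, -4.3]
gripper_width: 0.151
time: 11.58
tool_pos: [0.6408, 0.0437, 0.2163]
tool_rot: [-0.0, 1.0, 0.004, -0.0]
contact_force: [-0.4, -0.4, -3.8]
gripper_width: 0.151
t 11.5833 pos [0.6408 0.0437 0.2163] yaw 0.41 w 0.151 F [-0.39 -0.45 -3.81]
lin cm [0.12 0.07 0.03] rot [ 0.    0.   88.91]
expected [258.38728996 220.81791915]
```

```bash
cat > ball.py <<'E'
from h import *
# ball centre in scene: darkest compact neutral blob inside the bright dish, within 30 px of expected
p=proj('scene',[.644,.043,.121]);f=manip.grab_frame('scene').astype(int)
r5=cv2.imread("pics/s5.png");x,y=p.astype(int)
b=cv2.GaussianBlur(f.astype(np.uint8),(0,0),1).astype(int);col=r5[255:290,295:320].reshape(-1,3).mean(0)
g=cv2.cvtColor(f.astype(np.uint8),cv2.COLOR_RGB2GRAY)
print("exp",p.round(1),"ball col bgr",col.round())
print(g[y-16:y+17:2,x-24:x+25:2])
E
python3 ball.py
```

```text
exp [258.6 220.9] ball col bgr [ 98. 111. 121.]
[[ 61  67  70  78  69  70  70  88 114 112  95  93  93 154 150 177 167 143
  116 115 111  94  95  95  97]
 [ 70  70  73  77  70  71  70  92 109 112 105 130 131 148 149 150 120 112
  116 115 111  94  95  96  96]
 [ 69  72  69  69  70  71  70 117 119 119 122 109 142 108 107 123 139 136
  112 115 110  94  95  96  96]
 [ 96  76  67  69  80  88 121 118  98 100  99  99 100 100 119 151 144 158
  193 149 112  93  95  95  97]
 [110  92  70  77 174 177 162 112  99 102 104 106 134 188 187 186 181 149
  133 161 161 100  95  95  97]
 [ 68  68  83 174 166 167 187 174 129 138 151 212 211 209 209 208 206 188
  186 165 119 162 101  96  97]
 [ 70  76 187 165 176 201 214 214 213 214 199 132 122 137 203 207 206 206
  205 183 161 111 164 102  97]
 [ 69 128 183 180 214 214 214 214 214 198  89 107 116 115 118 206 206 205
  202 194 179 160 149 132  97]
 [ 71 188 158 213 214 214 214 214 209  94  93 108 124 117 107 169 204 202
  202 191 178 176 120 174 127]
 [ 92 195 195 214 213 214 214 214 181  76  89 104 127 117 102 146 202 201
  201 176 175 175 118 185 166]
 [ 97 199 213 212 213 214 213 214 191  90  80  94 102 101  91 155 199 199
  199 175 175 174 161 168 158]
 [ 71 202 209 209 209 209 209 210 210 134  65  80  86  85 110 197 197 197
  197 177 171 171 144 151 123]
 [104 190 199 209 209 209 209 209 205 177 157 102 100 133 169 196 197 197
  192 171 171 153 193 136 117]
 [161 164 191 207 205 205 205 205 204 173 171 170 167 167 170 196 194 169
  169 169 171 182 165 125 114]
 [176 193 205 205 205 205 204 201 200 191 170 168 168 170 190 167 168 168
  169 168 181 166 150 127 114]
 [205 205 203 174 207 204 201 200 200 199 198 196 190 167 167 167 167 169
  178 201 170 150 149 117 114]
 [201 191 160 159 128 142 196 203 194 194 170 169 168 170 175 179 196 201
  174 161 155 148 122 113 116]]
```

```bash
python3 -m pendant '{"linear":[[0,0,0],[0,0,0],[0,0,0],[0,0,0],[0,0,0],[0,0,0],[0,0,0],[0,0,0],[0,0,0],[0,0,0]],"rotation":[[0,0,0.3],[0,0,1],[0,0,2],[0,0,3.5],[0,0,5.3],[0,0,7.3],[0,0,9.5],[0,0,11.7],[0,0,13.9],[0,0,16]],"grip":[1,1,1,1,1,1,1,1,1,1]}'; python3 ball.py; python3 d.py .642 .043 .216 -88.5
```

```text
time: 12.52
tool_pos: [0.6408, 0.0437, 0.2163]
tool_rot: [0.0, 0.991, -0.137, -0.0]
contact_force: [0.8, 0.1, -4.2]
gripper_width: 0.151
exp [258.6 220.9] ball col bgr [ 98. 111. 121.]
[[ 60  67  70  70  99  69  70  69  90 112 101 107 142 152 153 194 195 175
  203 163 152 146 151 137  91]
 [ 70  71  69  89  94  70  70  67  92 112 110 140 133 152 142 145 145 141
  150 120 114 115 116 101  85]
 [ 69  72  69 106  70  71  73  91 120 122 120 120 111 152 120 126 122 116
  109 115 113 112 112  98  86]
 [ 82  77  68  69  80 122 134 106 100 100 100 100 101 101 100 100 100 110
  132 147 120 112 110  98  86]
 [106  93  70 120 199 172 163 116 100 103 106 106 106 106 117 132 124 168
  142 138 190 123 112  99  86]
 [ 68  68 114 193 156 176 193 174 129 137 137 150 170 210 209 207 207 189
  186 157 129 194 142  98  86]
 [ 70  98 199 148 178 214 214 214 214 212 180  98 105 142 202 207 207 205
  203 197 171 121 191 102  86]
 [ 68 186 155 193 214 214 214 214 214 169  94 110 118 115 119 207 205 203
  203 203 184 156 157 121  86]
 [ 71 199 178 214 214 214 214 214 181  77  96 111 126 116 104 168 203 202
 
[... 296 characters left out ...]
2 151 198 197 197
  197 197 197 195 150 157 165]
 [206 206 208 208 208 208 208 207 197 175 156 133 111 168 169 198 196 196
  196 196 197 180 170 144 163]
 [199 198 212 208 207 204 203 203 194 173 171 169 168 167 178 195 195 196
  196 194 185 176 145 140 127]
 [162 157 127 199 203 203 203 203 200 192 170 168 171 174 195 195 193 189
  176 170 176 156 145 127 114]
 [136 103 111 117 201 203 201 200 199 200 198 197 194 190 190 167 167 173
  181 192 160 150 144 115 114]
 [ 71  71  99 110 124 141 186 198 199 181 170 170 170 172 183 193 202 204
  160 160 159 149 143 112 116]]
t 12.5667 pos [0.6408 0.0437 0.2163] yaw -15.81 w 0.153 F [ 0.34 -0.01 -3.81]
lin cm [0.13 0.04 0.03] rot [-0.   -0.   72.69]
```

The ball stays centred. Continuing the turn.

```bash
python3 -m pendant '{"linear":[[0,0,0],[0,0,0],[0,0,0],[0,0,0],[0,0,0],[0,0,0],[0,0,0],[0,0,0],[0,0,0],[0,0,0]],"rotation":[[0,0,2],[0,0,4.2],[0,0,6.5],[0,0,9],[0,0,11.5],[0,0,14],[0,0,16.5],[0,0,19],[0,0,21.5],[0,0,24]],"grip":[1,1,1,1,1,1,1,1,1,1]}'
python3 -m pendant '{"linear":[[0,0,0],[0,0,0],[0,0,0],[0,0,0],[0,0,0],[0,0,0],[0,0,0],[0,0,0],[0,0,0],[0,0,0]],"rotation":[[0,0,2.5],[0,0,5],[0,0,7.5],[0,0,10],[0,0,12.5],[0,0,15],[0,0,17.5],[0,0,20],[0,0,22.5],[0,0,25]],"grip":[1,1,1,1,1,1,1,1,1,1]}'
python3 -m pendant '{"linear":[[0,0,0],[0,0,0],[0,0,0],[0,0,0],[0,0,0],[0,0,0],[0,0,0],[0,0,0],[0,0,0],[0,0,0]],"rotation":[[0,0,2.5],[0,0,5],[0,0,7.5],[0,0,10],[0,0,12.5],[0,0,15],[0,0,17.5],[0,0,19.7],[0,0,21.4],[0,0,22.6]],"grip":[1,1,1,1,1,1,1,1,1,1]}'
python3 -m pendant '{"linear":[[0,0,0],[0,0,0],[0,0,0],[0,0,0],[0,0,0],[0,0,0],[0,0,0],[0,0,0],[0,0,0],[0,0,0]],"rotation":[[0,0,0.7],[0,0,1],[0,0,1.1],[0,0,1.1],[0,0,1.1],[0,0,1.1],[0,0,1.1],[0,0,1.1],[0,0,1.1],[0,0,1.1]],"grip":[1,1,1,1,1,1,1,1,1,1]}'
python3 d.py .642 .043 .216 -88.5; python3 - <<'E'
from h import *
a=manip.grab_frame('scene')[170:270,185:300,::-1];b=manip.grab_frame('top')[145:245,240:355,::-1]
a,b=[cv2.resize(i,None,fx=3.45,fy=3.45,interpolation=cv2.INTER_CUBIC) for i in(a,b)]
cv2.imwrite("pics/fin.png",np.hstack([a,b]))
E
```

```text
time: 13.4
tool_pos: [0.6408, 0.0437, 0.2163]
tool_rot: [0.0, 0.941, -0.34, -0.0]
contact_force: [0.1, -0.6, -4.7]
gripper_width: 0.156
time: 14.23
tool_pos: [0.6408, 0.0437, 0.2163]
tool_rot: [0.0, 0.845, -0.535, -0.0]
contact_force: [-0.2, 0.5, -2.5]
gripper_width: 0.153
time: 15.07
tool_pos: [0.6408, 0.0437, 0.2163]
tool_rot: [0.0, 0.724, -0.69, -0.0]
contact_force: [0.1, -0.2, -4.7]
gripper_width: 0.15
time: 15.9
tool_pos: [0.6408, 0.0437, 0.2163]
tool_rot: [-0.0, 0.718, -0.696, -0.0]
contact_force: [-0.3, -0.3, -3.6]
gripper_width: 0.149
t 15.9 pos [0.6408 0.0437 0.2163] yaw -88.29 w 0.149 F [-0.35 -0.27 -3.61]
lin cm [ 0.07 -0.11  0.03] rot [-0.    0.    0.21]
```

View pics/fin.png

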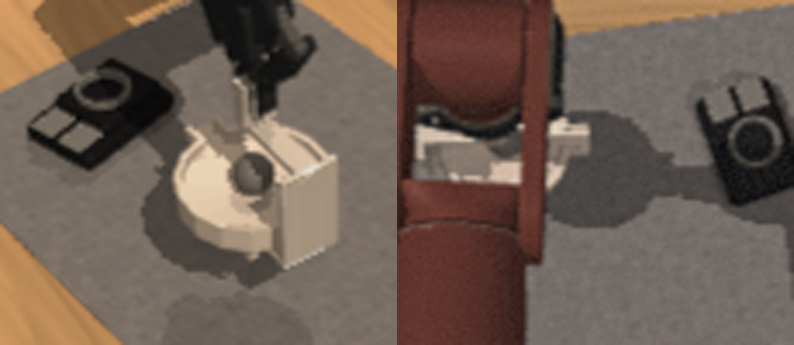

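The spout now points towards the trackball: spout tip at (590,137) and socket at (755,140) in the right pane. The ball is in the middle. I'll check the direction numerically and hold one more call so everything settles.

```bash
python3 -m pendant '{"linear":[[0,0,0],[0,0,0],[0,0,0],[0,0,0],[0,0,0],[0,0,0],[0,0,0],[0,0,0],[0,0,0],[0,0,0]],"rotation":[[0,0,0],[0,0,0],[0,0,0],[0,0,0],[0,0,0],[0,0,0],[0,0,0],[0,0,0],[0,0,0],[0,0,0]],"grip":[1,1,1,1,1,1,1,1,1,1]}'; python3 - <<'E'
from h import *
tip=at('top',(590-396.5)/3.45+240,137/3.45+145,.112);tb=np.array([.6505,-.2095]);o=np.array([.6415,.0437])
tb2=at('top',(755-396.5)/3.45+240,140/3.45+145,.045)
print(tip,tb2,np.linalg.norm(tip-o))
for nm,h in(("tcp",np.array([np.cos(np.radians(-88.3)),np.sin(np.radians(-88.3))])),("tip",(tip-o)/np.linalg.norm(tip-o))):
    v=tb-o;print(nm,"ahead",v@h,"off line",h[0]*v[1]-h[1]*v[0])
f=manip.grab_frame('scene').astype(int);p=proj('scene',[.642,.0435,.121]);x,y=p.astype(int)
bx=lambda u,v:(185+u/3.45,170+v/3.45)
print("ball px expected",p,"seen",bx(252,174))
E
```

```text
time: 16.83
tool_pos: [0.6408, 0.0437, 0.2163]
tool_rot: [0.0, 0.718, -0.696, 0.0]
contact_force: [-0.3, 0.4, -4.3]
gripper_width: 0.157
[ 0.64276095 -0.04586025] [ 0.64949609 -0.21212337] 0.08956912941075465
tcp ahead 0.253355552778994 off line 0.0014845457387244222
tip ahead 0.2533016094709348 off line 0.005434578128433681
ball px expected [259.28492105 220.70732951] seen (258.04347826086956, 220.43478260869566)
```

```bash
python3 - <<'E'
from h import *
print("ball now (bias removed)",at('scene',258.04,220.43,.121)-[.002,.0033])
f=cv2.cvtColor(manip.grab_frame('top'),cv2.COLOR_RGB2GRAY)
print(f[181:189,284:302])
g=cv2.cvtColor(manip.grab_frame('scene'),cv2.COLOR_RGB2GRAY)
m=(g[212:230,246:270]<140);print(g[212:230,246:270])
E
```

```text
ball now (bias removed) [0.64219604 0.03741845]
[[154 208 210 204 209 189 162 162 165 168 158 114  71  69  71  70  68  72]
 [168 212 210 195 167 141 153 175 172 178 172 135  78  69  76  76  75  76]
 [173 211 209 204 195 183 190 193 195 197 196 161  77  74  72  72  73  72]
 [136 146 145 142 142 142 143 145 145 145 148 121  72  68  71  76  74  72]
 [107 121 120 120 120 124 125 123 123 123 128 110  74  70  71  72  73  72]
 [105 121 121 120 123 126 124 126 125 126 128 113  80  68  73  70  72  76]
 [105 125 113 102 113 118 119 117 112 118 127 111  84  69  73  72  72  73]
 [113 124 113  99 117 121 116 115 117 120 126 112  80  73  77  76  73  71]]
[[145 129 129 130 130 129 128 128 127 127 167 212 211 209 190 131 125 172
  192 194 193 195 197 197]
 [195 144 129 130 130 130 129 127 127 125 155 198 197 197 200 186 133 135
  181 193 193 194 195 197]
 [214 190 138 144 130 130 129 128 125 110  90  94  98 110 141 175 182 132
  138 185 192 193 194 195]
 [214 195 180 195 145 130 130 127 112  87  72  68  68  68  67  94 159 181
  131 137 183 192 194 194]
 [214 214 214 214 196 144 128 112  91  96  93  
[... 667 characters left out ...]
13 213 212 212 189 121  90  69  79  86  92  95  95  83  54  54  73
  107 113 136 171 144 148]
 [209 210 210 210 210 193 143 107  63  71  78  83  86  87  76  55  62  95
  123 116 126 154 148 149]
 [209 209 208 209 209 206 179 117 100  72  70  71  73  75  70  67  87 107
  120 121 133 153 148 149]
 [209 209 209 208 207 197 178 177 156 116 106  97  95  99  96  86  98 101
  113 120 130 152 148 149]
 [207 206 205 205 205 196 176 175 174 173 171 170 164 156 138  97  97 109
  125 118 125 151 148 149]
 [205 205 205 205 204 195 174 173 172 171 166 157 139  98  97  97  97 109
  125 118 125 151 147 149]
 [205 205 205 204 203 194 176 172 172 170 152 110  97  97  97  97 100 112
  125 117 124 150 148 149]]
```

```bash
python3 -c "
from plant import manip
s=manip.state();print(s['time'],s['joint_vel'].round(4),s['contact_force'].round(2));print(manip.job_done())"
```

```text
16.9833 [ 0.0014  0.0005  0.001   0.0002  0.0009 -0.0006] [-0.49 -0.37 -4.34]
the job is handed in; nothing more can be done
None
```

I gripped the lifter by its tab and slid the blade under the dish to full depth. I then raised it about 9 cm, turned it 88.7° so the spout points at the trackball, and handed it in at 17 s, with the arm still. No verdict was reported.

- **Insertion:** the dish did not move. The spout patch shift was 0 px, and the force stayed near zero.
- **Lift:** the force on the tool rose by about 2.3 N, so the lifter is carrying the dish. I estimate the dish at about 86 mm up, worked out from the tool height.
- **Direction:** the trackball is about 253 mm ahead of the spout and 1.5–5.5 mm off its line (limit 45 mm).
- **Ball:** it appears within 1–3 mm of the dish's middle (limit 15 mm).
- **Disagreement on blade depth:** the two views gave different values for how far the dish sits ahead of the grip along the blade: about 6 mm from the ball in the scene view, and 7–9 mm from the spout tip in the top view. I had planned for 2–4 mm; the limit is 15 mm, so I left it.
- **Not measured:** I judged the dish's level by eye and the stillness only from joint speeds. I did not re-measure the stapler, mug and pen cup; nothing was moved near them apart from passing over the mug side at 0.25 m.

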